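# Load the drying pods into a strip store and clamp it shut

## Task

Make this test-strip box ready for dry storage: gently lower the larger drying pod into its wider well and the smaller pod into its narrower well, letting them down onto the strip cards instead of dropping them in. Then put the loose lid on so that it sits fully home all round, and swing the clamp over until its foot is down on the lid. Leave the strip stack, the tape roll and the bottle where they are.

Things in the scene. Friction and masses are not known exactly. Their poses are not given: they have to be found in the camera images.
- box: Open grey plastic box fixed to the table, outside 130 (x) x 245 (y) x 95 mm high, walls 5 mm; origin at the centre of its underside, clamp on its -x side. A 5 mm divider at y = +20 mm, top 15 mm below the rim, parts the wide well (120 x 135 mm, -y side) from the narrow well (120 x 95 mm, +y side). Strip cards cover both floors, 13 mm above the table, 82 mm below the rim.
- wide_well (a point): Centre of the wide well's floor, on top of the strip cards; axes as the box.
- narrow_well (a point): Centre of the narrow well's floor, on top of the strip cards; axes as the box.
- rim (a point): Centre of the box's mouth, level with the rim (95 mm above the table); axes as the box.
- pod_large: Larger loose drying pod, white ceramic egg with a flat foot, 56 mm across at its widest (25 to 30 mm above the foot), 62 mm tall, about 110 g. Origin at the centre of the foot, z up through the egg.
- pod_large_mid (a point): Middle of the larger pod, on its axis 28 mm above the foot.
- pod_small: Smaller loose drying pod, the same egg shape, 40 mm across at its widest (20 to 25 mm above the foot), 50 mm tall, about 50 g. Origin at the centre of the foot, z up through the egg.
- pod_small_mid (a point): Middle of the smaller pod, on its axis 22.5 mm above the foot.
- lid: Loose grey lid lying right way up, about 200 g: plate 142 (x) x 257 (y) x 6 mm over a plug 110 x 225 x 6 mm that enters the box's mouth with 5 mm to spare each side. Origin at the centre of the plug's underside: 89 mm above the box's underside when home. On top in the middle an upright bar grip along y, 14 mm thick (x), 60 mm long, from z = 12 to 42 mm. Fits either way round.
- clamp (a joint): Steel clamp arm on the middle of the box's near (-x) long side, turning about a line along the box's y. 0 rad: arm level, pointing out from the box to -x. pi/2: straight up. About 3.14 rad: level over the box with its rubber foot on the seated lid. It stays where it is left; about 1 N at its knob moves it.
- clamp_hinge (a point): Middle of the clamp's hinge line, 113 mm above the table, 88 mm from the box's centre towards -x.
- clamp_knob (a point): Centre of the black ball knob (22 mm across) of the clamp. In the arm's plane it is 46 mm out from the hinge along the arm and 18 mm to the side: 18 mm below the level arm at 0 rad, 18 mm above it when clamped.
- strip_stack: Bystander: stack of white strip cards 60 x 240 x 36 mm, origin at the centre of its underside.
- tape_roll: Bystander: white ring of tape lying flat, 90 mm across, 24 mm high, origin at the centre of its underside.
- wipe_bottle: Bystander: white bottle 60 mm across, 130 mm tall, origin at the centre of its underside.
There are look-alikes about, which are no part of the job. Leave any orange look-alike of the pod_large alone.

How it is judged:
By the outcome, as a careful person would: the job done as asked, in the order asked, and still so for the second after the job is handed in, with the robot touching nothing.
It also fails if it takes over 72 s, if anything falls off the work surface, if the arm or the gripper's body presses on something with over 40 N, if the wrist force passes 120 N, or if a joint passes its speed limit or range.

## Robot

A 7-joint arm with a two-finger parallel gripper is mounted at the origin on the work surface. World frame = base frame: x ahead of the robot, y to its left, z up, the work surface at z = 0. Lengths are in m, angles in rad, forces in N, time in s.
With the tool pointing down it reaches from about 0.425 to 0.925 m from the base axis. Payload 6.8 kg.
Tool frame: the origin (TCP) lies where the fingers leave the gripper's body, on its centre line; the fingertips stand 80 mm ahead of it and the grasp point (between the pads) lies 61 mm ahead of it; z points along the fingers, y is the line along which they close (so a half turn about z gives the same grasp; the last joint's range is limited). The gripper opens to 88 mm and grips with 3 to 60 N. Pads are 20 mm wide; open, the fingers measure 115 mm over their backs; the gripper's body (75 mm by 178 mm) begins 61 mm behind the grasp point.
Start: joints at [-1.438, 0.477, 0.022, 1.555, -0.011, 1.109, -0.083], TCP at [0.161, 0.656, 0.303] pointing down, gripper open.
Joint ranges: [-2.96, 2.96], [-0.34, 2.1], [-1.41, 1.46], [0.24, 2.44], [-1.37, 4.51], [0.17, 1.92], [-2.96, 2.96]. Speed limits (rad/s): [2.39, 2.39, 3.14, 3.14, 3.14, 3.14, 3.14].

## Interface

Orientations are given as a 3x3 rotation matrix whose columns are the frame's x, y, z axes.
In Python, from plant import manip gives the robot as it stands.
- The arm moves only by the shell command python3 -m creep 'ROWS' [FORCE]. ROWS is JSON, one flat list of numbers, 5 for each row, row after row: the shift along the tool's x, y, z in cm, then the turn about the tool's z in degrees, then the opening, from 0 (shut) to 1 (fully open). A call has exactly 8 rows; each row is the pose to reach, as a shift and turn from the pose commanded when the call began, along the tool's axes at that moment; what a row does not reach only later rows make up. A row lasts 1/12 s, in which the tool goes at most 41.7 mm and 7.16 degrees, less where a joint would pass 70% of its speed; a pose out of reach is approached as far as the arm can. A call with a gripper value outside its range is refused whole. The fingers move at their own pace and stop on an object; FORCE is the grip in N (left out, the last holds). Time passes only in rows, so rows that repeat a pose let the fingers close, or fill a call up. It gives the time, the measured TCP pose, the force, the opening and the grip force at its end, in the units of the state.
- manip.state(): the state, without advancing time (a new reading comes with each control period).
- manip.snapshot(name): name is "side" or "top" or "wrist"; returns a dict with "frame" (420x560x3 uint8, blue, green, red), "K" (3x3 intrinsics, pixels), "R" (3x3) and "t" (3): a world point X has camera coordinates R X + t; the wrist camera has in their place "hand_eye" (4x4, takes a point from camera to tool coordinates, whose origin is the TCP and whose axes are the flange's). Camera axes: x right, y down, z forward; pixel columns grow to the right and rows downward; lengths in m; the calibration is good to about 2 mm. A picture is of the moment at which its call begins: read the wrist's pose just before it. There is no depth.
- manip.finish_job(): hands the job in; it is judged then, once.
The state is a dict: "t": time; "qpos": joint angles; "qvel": joint speeds; "effort": joint torques, N m; "position": TCP position; "eef_rot": TCP orientation; "force": force on the tool from outside, world axes, zero at the start; "wrist_torque": the same for the moment, N m; "opening": finger opening in m; "grasp_force": force on a finger pad.
Only numpy, scipy, OpenCV 4.12 (cv2) and the standard library are available. Lean on these libraries where they do the work, as an engineer would, in place of code of your own. Each camera call takes 0.05 s, during which the arm holds its last target. There are 200 camera calls.

## Working session

There is one attempt and no reset: what is moved stays moved. The work goes in short steps, Python scripts to look and compute and a shell command to move; the robot and the scene stay as the last step left them, time stands still between calls to the robot, and variables do not carry over. Pictures are saved under pics/ and viewed, at most 10 in all, crops included, and the job is handed in when it is done.

```bash
mkdir -p pics; ls; python3 - <<'E'
from plant import manip
import cv2,numpy as np
s=manip.state();print(s['t'],s['position'],np.round(s['eef_rot'],3).tolist(),s['opening'])
for n in("side","top"):
    d=manip.snapshot(n);cv2.imwrite(f'pics/{n}0.png',d['frame']);print(n,np.round(d['K'],1).tolist(),np.round(d['R'],4).tolist(),np.round(d['t'],4).tolist())
E
```

```text
pics
0.0 [0.16085309 0.65508162 0.30170465] [[-0.971, 0.238, -0.0], [0.238, 0.971, -0.002], [-0.0, -0.002, -1.0]] 0.0877450348159359
side [[464.3, 0.0, 281.0], [0.0, 464.3, 209.3], [0.0, 0.0, 1.0]] [[0.8606, -0.5093, -0.0047], [-0.2694, -0.4474, -0.8528], [0.4322, 0.7352, -0.5222]] [-0.545, 0.241, 0.9454]
top [[501.0, 0.0, 280.2], [0.0, 501.0, 213.3], [0.0, 0.0, 1.0]] [[-0.0084, -0.9999, -0.0058], [-0.9979, 0.0087, -0.0644], [0.0644, 0.0052, -0.9979]] [-0.0047, 0.6014, 1.252]
```

View pics/top0.png

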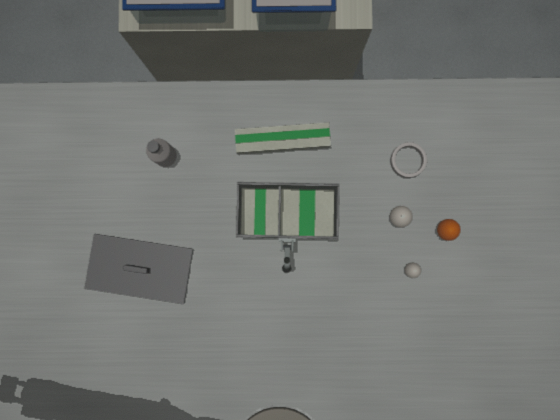

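View pics/side0.png

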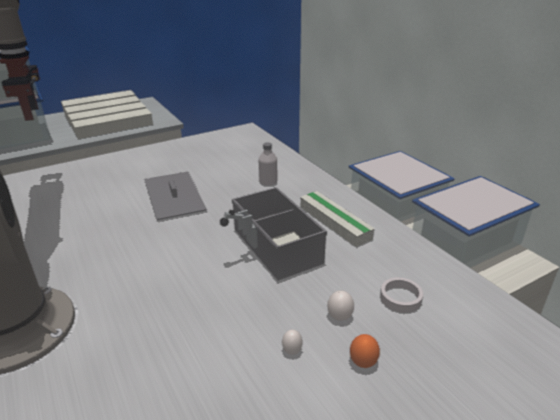

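The top view shows the box (238–339, 183–241) with the clamp pointing toward −x (287, 268) and the lid at (139, 268). White eggs are at (401, 216) and (413, 270), and an orange one is at (449, 230). The larger white egg is pod_large and the smaller white is pod_small; the orange is the look-alike. I'll confirm this in an enlarged crop.

```bash
python3 - <<'E'
import cv2,numpy as np
t=cv2.imread('pics/top0.png');s=cv2.imread('pics/side0.png')
a=cv2.resize(t[175:305,225:465],None,fx=3.3,fy=3.3,interpolation=cv2.INTER_CUBIC)[:, :790]
b=cv2.resize(t[225:310,80:200],None,fx=1.9,fy=1.9,interpolation=cv2.INTER_CUBIC)
c=cv2.resize(s[180:280,215:330],None,fx=1.6,fy=1.6,interpolation=cv2.INTER_CUBIC)
d=cv2.resize(s[280:375,270:390],None,fx=1.6,fy=1.6,interpolation=cv2.INTER_CUBIC)
o=np.zeros((600,800,3),np.uint8);o[:a.shape[0],:a.shape[1]]=a
x=0
for i in(b,c,d):
    o[432:432+i.shape[0],x:x+i.shape[1]]=i;x+=i.shape[1]+10
cv2.imwrite('pics/crop1.png',o)
E
```

```text
(no output)
```

View pics/crop1.png

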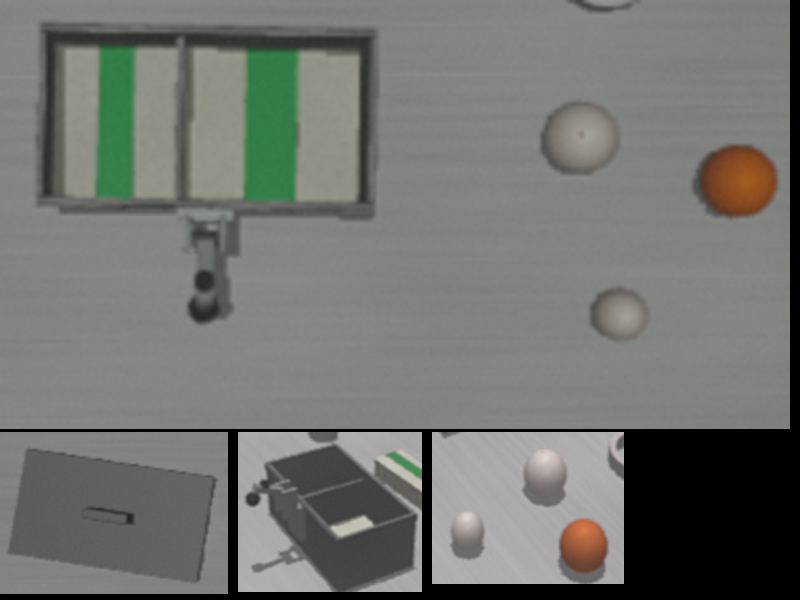

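The crop confirms it: the large white pod is at top pixel (401.1, 216.8), the small white pod at (412.7, 270.2), and the orange is separate and larger than the small one. The clamp is at about 0 rad, with its ball at crop (204, 306).

```bash
cat > h.py <<'E'
import numpy as np
C={'top':(np.array([[501,0,280.2],[0,501,213.3],[0,0,1]]),np.array([[-0.0084,-0.9999,-0.0058],[-0.9979,0.0087,-0.0644],[0.0644,0.0052,-0.9979]]),np.array([-0.0047,0.6014,1.252])),
'side':(np.array([[464.3,0,281],[0,464.3,209.3],[0,0,1]]),np.array([[0.8606,-0.5093,-0.0047],[-0.2694,-0.4474,-0.8528],[0.4322,0.7352,-0.5222]]),np.array([-0.545,0.241,0.9454]))}
def at(c,uv,z):
    K,R,t=C[c];o=-R.T@t;d=R.T@np.linalg.solve(K,[*uv,1]);return o+d*(z-o[2])/d[2]
def proj(c,X):
    K,R,t=C[c];p=K@(R@np.asarray(X)+t);return p[:2]/p[2]
E
python3 - <<'E'
from h import *
np.set_printoptions(precision=4,suppress=True)
for n,uv,z,sd in(('L',(401.1,216.8),.03,(341,306)),('S',(412.7,270.2),.025,(292,343)),('O',(448.6,229.7),.03,(365,351))):
    X=at('top',uv,z);print(n,X,at('side',sd,z),proj('side',X))
f=lambda l,s,o:[np.array(p)/s+o for p in l]
B=[at('top',p,.095) for p in f([(40,25),(376,30),(375,216),(38,207)],3.3,(225,175))]
L=[at('top',p,.012) for p in f([(26,17),(215,46),(198,149),(9,120)],1.9,(80,225))]
for n,q in(('box',B),('lid',L)):
    q=np.array(q)[:,:2];print(n,q.tolist(),q.mean(0),[np.linalg.norm(q[i]-q[(i+1)%4]) for i in range(4)])
    e=(q[0]-q[1])+(q[3]-q[2]);print(' yaw of +y axis offset deg',np.degrees(np.arctan2(-e[0],e[1])))
print('grip',at('top',np.array([107,84])/1.9+(80,225),.042),'knob z.095',at('top',np.array([204,306])/3.3+(225,175),.095))
E
```

```text
L [ 0.5892 -0.3135  0.03  ] [ 0.5892 -0.3164  0.03  ] [340.1659 305.1525]
S [ 0.4553 -0.3405  0.025 ] [ 0.4534 -0.345   0.025 ] [291.6172 341.0339]
O [ 0.5558 -0.4316  0.03  ] [ 0.5557 -0.4337  0.03  ] [364.2855 350.2102]
box [[0.6711704054898187, 0.0924150391283471], [0.665294322868725, -0.1514087830795427], [0.5305811972712582, -0.14854801263691797], [0.5391175118118329, 0.09422885969193831]] [ 0.6015 -0.0283] [np.float64(0.24389461786401637), np.float64(0.1347434978608032), np.float64(0.24292689930042208), np.float64(0.13206535001190253)]
 yaw of +y axis offset deg -1.696520772644916
lid [[0.5532131351017193, 0.46644428030853613], [0.5122471608877509, 0.21232287605415776], [0.3758431628200877, 0.2345547160392613], [0.41610690505871883, 0.4870096138959454]] [0.4644 0.3501] [np.float64(0.25740221277898273), np.float64(0.13820385449750064), np.float64(0.2556455444377776), np.float64(0.1386400059945382)]
 yaw of +y axis offset deg -9.109851579826211
grip [0.4641 0.3478 0.042 ] knob z.095 [ 0.4671 -0.0248  0.095 ]
```

```bash
cat >> h.py <<'E'
def go(xyz,ang):
    """delta from now: tool cm + turn deg; ang = angle of tool y from world +y, ccw deg (mod 180)"""
    from plant import manip
    s=manip.state();R=np.array(s['eef_rot']);p=np.array(s['position'])
    cur=np.degrees(np.arctan2(-R[0,1],R[1,1]));turn=-((ang-cur+90)%180-90)
    print('t',round(s['t'],2),'p',p.round(4),'ang',round(cur,2),'q7',round(s['qpos'][6],2),'delta',((R.T@(np.array(xyz)-p))*100).round(2),'turn',round(turn,2),'F',np.round(s['force'],1),'op',round(s['opening'],4),'gf',round(s['grasp_force'],1))
E
python3 -m creep '[-2.6,-1.5,0,0,1,-5.2,-3,0,0,1,-7.8,-4.5,0,0,1,-10.4,-6,0,0,1,-13,-7.5,0,0,1,-15.6,-9,0,0,1,-18.2,-10.5,0,0,1,-20.8,-12,0,0,1]' 20
python3 -m creep '[-2.6,-1.7,0,0,1,-5.2,-3.5,0,0,1,-7.8,-5.2,0,-3,1,-10.4,-7.0,0,-6,1,-13,-8.8,0,-9,1,-15.6,-10.5,0,-12,1,-18.2,-12.2,0,-12,1,-20,-13,0,-12,1]'
python3 -c "
from h import *
go([.589,-.3145,.2],-1.7)"
```

```text
t: 0.77
position: [0.3351, 0.488, 0.3023]
eef_rot: [[-0.971, 0.238, -0.0], [0.238, 0.971, -0.001], [0.0, -0.001, -1.0]]
force: [0.8, 0.4, -0.8]
opening: 0.0875
grasp_force: 0.0
t: 1.43
position: [0.4995, 0.3117, 0.3024]
eef_rot: [[-0.999, 0.035, 0.0], [0.035, 0.999, -0.002], [-0.0, -0.002, -1.0]]
force: [-0.1, -0.8, -1.5]
opening: 0.0879
grasp_force: 0.0
t 1.43 p [0.4995 0.3117 0.3024] ang -1.99 q7 0.92 delta [-11.13 -62.25  10.35] turn -0.29 F [-0.1 -0.8 -1.5] op 0.0879 gf 0.0
```

```bash

python3 -m creep '[-0.7,-3.9,0,0,1,-1.4,-7.8,0,0,1,-2.1,-11.7,0,0,1,-2.8,-15.6,0,0,1,-3.5,-19.5,0,0,1,-4.2,-23.4,0,0,1,-4.9,-27.3,0,0,1,-5.6,-31,0,0,1]'|head -2
python3 - <<'E'
from plant import manip
import cv2,numpy as np,pickle
s=manip.state();d=manip.snapshot('wrist');cv2.imwrite('pics/w1.png',d['frame']);pickle.dump((s,d),open('w1.pkl','wb'));print(np.round(d['hand_eye'],3).tolist(),d['K'][0][0])
E
python3 -m creep '[-0.7,-3.9,0,0,1,-1.4,-7.8,0,0,1,-2.1,-11.7,0,0,1,-2.8,-15.6,0,0,1,-3.5,-19.5,0,0,1,-4.2,-23.4,0,0,1,-4.9,-27.3,0,0,1,-5.5,-31.2,0,0,1]'|head -2
python3 - <<'E'
from h import *
from plant import manip
import cv2,pickle
s=manip.state();d=manip.snapshot('wrist');cv2.imwrite('pics/w2.png',d['frame']);pickle.dump((s,d),open('w2.pkl','wb'))
go([.589,-.3145,.091],-1.7)
a=cv2.imread('pics/w1.png');b=d['frame'];cv2.imwrite('pics/w12.png',np.vstack([cv2.resize(a,(400,300)),cv2.resize(b,(400,300))]))
E
```

```text
t: 2.1
position: [0.5435, 0.0015, 0.3026]
[[0.001, -0.957, -0.292, 0.081], [1.0, 0.001, 0.0, 0.001], [0.0, -0.292, 0.957, -0.082], [0.0, 0.0, 0.0, 1.0]] 350.2034444080534
t: 2.82
position: [0.5891, -0.3111, 0.3022]
t 2.87 p [ 0.5872 -0.3205  0.3024] ang -2.27 q7 2.1 delta [-0.17  0.74 21.14] turn -0.57 F [-0.8 -5.3  1.3] op 0.088 gf 0.0
```

View pics/w12.png

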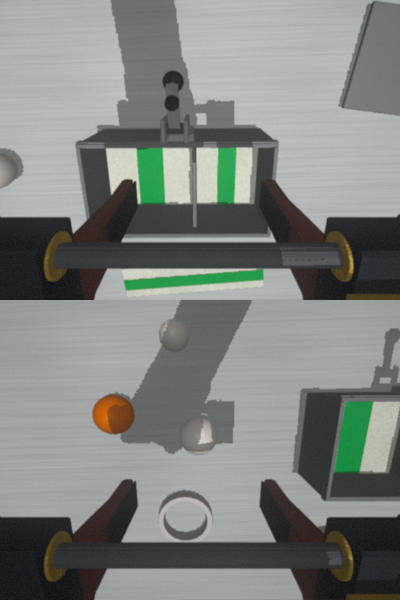

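w12 shows the box and clamp in the upper frame. In the lower frame the large pod is at (198, 135), the small one at (174, 35) and the orange one at (113, 114), all in half-frame pixels.

```bash
cat >> h.py <<'E'
def wat(pk,uv,z):
    import pickle
    s,d=pickle.load(open(pk,'rb'));H=np.array(d['hand_eye']);R=np.array(s['eef_rot']);p=np.array(s['position'])
    o=R@H[:3,3]+p;v=R@H[:3,:3]@np.linalg.solve(np.array(d['K']),[*uv,1]);return o+v*(z-o[2])/v[2]
E
python3 - <<'E'
from h import *
k=1.4
for uv,z in(((198,135),.031),((174,35),.025),((113,114),.031)):print(wat('w2.pkl',np.array(uv)*k,z).round(4))
for uv in((79,143),(276,143),(270,235),(103,235)):print('box',wat('w1.pkl',np.array(uv)*k,.095).round(4))
go([.5892,-.3145,.093],-1.7)
E
```

```text
[ 0.5899 -0.3105  0.031 ]
[ 0.456 -0.338  0.025]
[ 0.5561 -0.4293  0.031 ]
box [ 0.535 -0.14   0.095]
box [0.5422 0.0955 0.095 ]
box [0.6701 0.0951 0.095 ]
box [ 0.6633 -0.1294  0.095 ]
t 2.87 p [ 0.5872 -0.3205  0.3024] ang -2.27 q7 2.1 delta [-0.19  0.74 20.94] turn -0.57 F [-0.8 -5.3  1.3] op 0.088 gf 0.0
```

```bash

python3 -m creep '[0,0,3,0,1,0,0,6,0,1,0,0,9,0,1,0,0,12,0,1,0,0,14,0,1,0,0,14,0,1,0,0,14,0,1,0,0,14,0,1]'|head -2
python3 -c "
from h import *
go([.5894,-.313,.092],-1.7)"
```

```text
t: 3.53
position: [0.5897, -0.3099, 0.1639]
t 3.53 p [ 0.5897 -0.3099  0.1639] ang -1.8 q7 2.14 delta [ 0.03 -0.3   7.19] turn -0.1 F [-0.8  0.2  0.4] op 0.0879 gf 0.0
```

```bash

python3 -m creep '[0,-0.3,2,0,1,0,-0.3,4,0,1,0,-0.3,5.5,0,1,0,-0.3,6.6,0,1,0,-0.3,7.2,0,1,0,-0.3,7.2,0,1,0,-0.3,7.2,0,0.75,0,-0.3,7.2,0,0.5]' 12
python3 -m creep '[0,0,0,0,0.4,0,0,0,0,0.4,0,0,0,0,0.4,0,0,0,0,0.4,0,0,0,0,0.4,0,0,0,0,0.4,0,0,0,0,0.4,0,0,0,0,0.4]'
python3 -c "
from h import *
go([.5894,-.313,.25],-1.7)"
```

```text
t: 4.2
position: [0.5895, -0.3131, 0.0916]
eef_rot: [[-1.0, 0.031, 0.001], [0.031, 1.0, -0.001], [-0.001, -0.001, -1.0]]
force: [-0.4, -0.8, 0.1]
opening: 0.0783
grasp_force: 0.0
t: 4.87
position: [0.5892, -0.3126, 0.0911]
eef_rot: [[-1.0, 0.031, 0.001], [0.031, 1.0, 0.0], [-0.0, 0.0, -1.0]]
force: [-1.6, 1.7, 5.3]
opening: 0.0547
grasp_force: 12.0
t 4.87 p [ 0.5892 -0.3126  0.0911] ang -1.79 q7 2.17 delta [ -0.03  -0.04 -15.89] turn -0.09 F [-1.6  1.7  5.3] op 0.0547 gf 12.0
```

```bash

python3 -m creep '[0,0,-0.5,0,0.4,0,0,-1.5,0,0.4,0,0,-3.5,0,0.4,0,0,-6,0,0.4,0,0,-8.5,0,0.4,0,0,-11,0,0.4,0,0,-13,0,0.4,0,0,-14,0,0.4]'|tail -2
python3 -m creep '[0,2,0,0,0.4,0,5,0,0,0.4,-0.1,8.5,0,0,0.4,-0.2,12.5,0,0,0.4,-0.3,16.5,0,0,0.4,-0.3,20,0,0,0.4,-0.3,22.5,0,0,0.4,-0.3,23.5,0,0,0.4]'|tail -2
python3 -m creep '[0,0,0,0,0.4,0,0,0,0,0.4,0,0,0,0,0.4,0,0,0,0,0.4,0,0,0,0,0.4,0,0,0,0,0.4,0,0,0,0,0.4,0,0,0,0,0.4]'|tail -2
python3 - <<'E'
from h import *
from plant import manip
import cv2,pickle
s=manip.state();d=manip.snapshot('wrist');pickle.dump((s,d),open('w3.pkl','wb'));cv2.imwrite('pics/w3.png',d['frame'])
go([.6,-.078,.104],-1.7)
E
```

```text
opening: 0.0553
grasp_force: 12.0
opening: 0.0549
grasp_force: 12.0
opening: 0.0546
grasp_force: 12.0
t 6.92 p [ 0.5993 -0.0782  0.2306] ang -1.82 q7 1.73 delta [-0.07  0.02 12.66] turn -0.12 F [-0.4  0.  -1.9] op 0.0547 gf 12.0
```

View pics/w3.png

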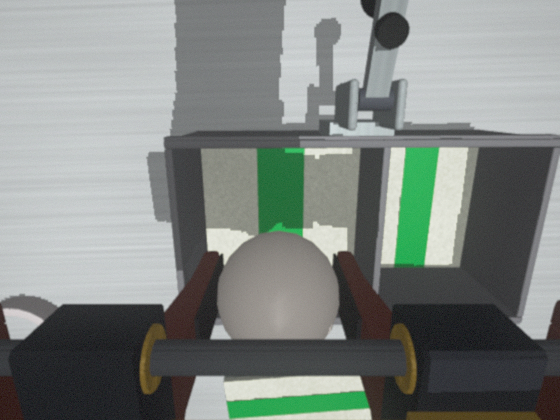

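w3 shows the pod held upright. The near-left rim corner is at (167, 143), the near-right inner corner at about (557, 143) and the far-right outer corner at (523, 320).

```bash
python3 - <<'E'
from h import *
for uv in((167,143),(557,145),(523,320),(182,320)):print('box',wat('w3.pkl',uv,.095).round(4))
for uv in((384,148),):print('div top',wat('w3.pkl',uv,.08).round(4))
c=np.array([.6015,-.0283]);a=np.radians(-1.7);R=np.array([[np.cos(a),-np.sin(a)],[np.sin(a),np.cos(a)]])
for p in((-65,-122.5),(-65,117.5),(65,122.5),(65,-122.5),(-60,20)):print(p,c+R@(np.array(p)/1000))
E
```

```text
box [ 0.538  -0.1432  0.095 ]
box [0.5465 0.0954 0.095 ]
box [0.6701 0.096  0.095 ]
box [ 0.6626 -0.1478  0.095 ]
div top [ 0.5469 -0.006   0.08  ]
(-65, -122.5) [ 0.53289449 -0.14881778]
(-65, 117.5) [0.54001439 0.09107659]
(65, 122.5) [0.67010551 0.09221778]
(65, -122.5) [ 0.66283728 -0.15267439]
(-60, 20) [ 0.54211973 -0.00652883]
```

```bash

python3 -m creep '[0,0.1,2,0,0.4,0,0.2,4,0,0.4,0,0.2,6,0,0.4,0,0.2,8,0,0.4,0,0.2,9.5,0,0.4,0,0.2,10.8,0,0.4,0,0.2,11.5,0,0.4,0,0.2,11.8,0,0.4]'
python3 -m creep '[0,0,0.1,0,0.4,0,0,0.2,0,0.4,0,0,0.3,0,0.4,0,0,0.4,0,0.4,0,0,0.5,0,0.4,0,0,0.6,0,0.4,0,0,0.7,0,0.4,0,0,0.7,0,0.4]'
python3 -c "
from h import *
go([.6,-.076,.104],-1.7)"
```

```text
t: 7.58
position: [0.599, -0.0759, 0.1116]
eef_rot: [[-1.0, 0.031, -0.001], [0.031, 1.0, 0.0], [0.001, -0.0, -1.0]]
force: [-0.3, 0.6, -1.9]
opening: 0.055
grasp_force: 12.0
t: 8.25
position: [0.5993, -0.0759, 0.1055]
eef_rot: [[-1.0, 0.031, -0.0], [0.031, 1.0, 0.0], [0.0, 0.0, -1.0]]
force: [-0.8, -0.6, -0.5]
opening: 0.0549
grasp_force: 12.0
t 8.25 p [ 0.5993 -0.0759  0.1055] ang -1.8 q7 1.79 delta [-0.07 -0.01  0.15] turn -0.1 F [-0.8 -0.6 -0.5] op 0.0549 gf 12.0
```

```bash

python3 -m creep '[0,0,0.05,0,0.4,0,0,0.1,0,0.4,0,0,0.13,0,0.4,0,0,0.16,0,0.4,0,0,0.18,0,0.4,0,0,0.2,0,0.4,0,0,0.2,0,0.4,0,0,0.2,0,0.4]'
```

```text
t: 8.92
position: [0.5995, -0.076, 0.1041]
eef_rot: [[-1.0, 0.031, 0.0], [0.031, 1.0, 0.0], [-0.0, 0.0, -1.0]]
force: [-2.3, -0.1, 5.5]
opening: 0.0551
grasp_force: 12.0
```

```bash

python3 -m creep '[0,0,0,0,0.65,0,0,0,0,0.7,0,0,0,0,0.75,0,0,0,0,0.85,0,0,0,0,0.85,0,0,0,0,0.85,0,0,-1,0,0.85,0,0,-3,0,0.85]'|tail -2
python3 -m creep '[0,0,-3.5,0,0.85,0,0,-7,0,0.85,0,0,-10,0,0.85,0.5,-1,-11,0,0.9,2.2,-4.4,-11,0,1,4,-8,-11,0,1,5.8,-11.6,-11,0,1,7.6,-15.2,-11,0,1]'|tail -2
python3 -m creep '[1.7,-3.4,0,0,1,3.2,-6.4,1,0,1,4.6,-9,2,0,1,5.5,-10.8,3,0,1,6,-11.6,4,0,1,6,-11.6,5,0,1,6,-11.6,6,0,1,6,-11.6,6,0,1]'|tail -2
python3 - <<'E'
from h import *
from plant import manip
import cv2
d=manip.snapshot('top');cv2.imwrite('pics/t2.png',d['frame']);cv2.imwrite('pics/t2c.png',cv2.resize(d['frame'][170:300,225:445],None,fx=3.6,fy=3.6,interpolation=cv2.INTER_CUBIC))
go([.4553,-.3405,.088],-1.7)
E
```

```text
opening: 0.0745
grasp_force: 0.0
opening: 0.0872
grasp_force: 0.0
opening: 0.0878
grasp_force: 0.0
t 10.97 p [ 0.4556 -0.3374  0.1823] ang -1.64 q7 2.3 delta [ 0.01 -0.33  9.43] turn 0.06 F [-0.3 -0.4  0.6] op 0.088 gf 0.0
```

View pics/t2c.png

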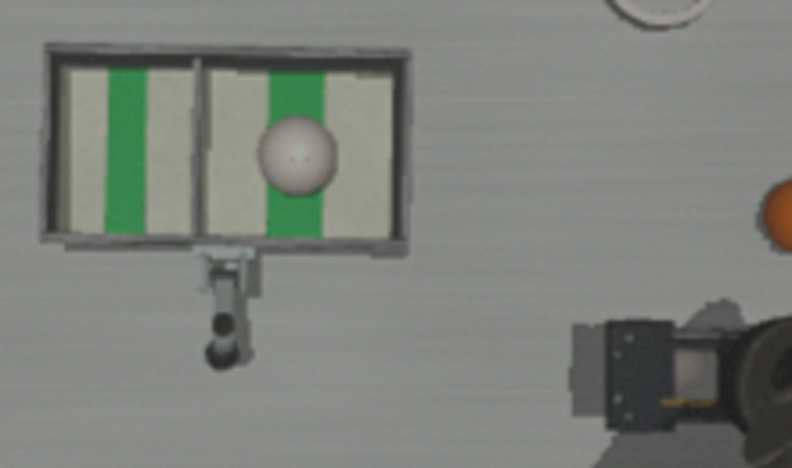

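The large pod stands upright in the wide well at crop (298, 155). Next is the small pod.

```bash

python3 -c "
from h import *
print(at('top',(307.8,213.1),.044))"
python3 -m creep '[0,-0.3,2.5,0,1,0,-0.3,5,0,1,0,-0.3,7,0,1,0,-0.3,8.6,0,1,0,-0.3,9.4,0,1,0,-0.3,9.4,0,0.8,0,-0.3,9.4,0,0.55,0,-0.3,9.4,0,0.4]' 8
python3 -m creep '[0,0,0,0,0.3,0,0,0,0,0.3,0,0,0,0,0.3,0,0,0,0,0.3,0,0,0,0,0.3,0,0,0,0,0.3,0,0,0,0,0.3,0,0,0,0,0.3]'
python3 -c "
from h import *
go([.605,.0433,.23],-1.7)"
```

```text
[ 0.59965184 -0.07861849  0.044     ]
t: 11.63
position: [0.4558, -0.3426, 0.0907]
eef_rot: [[-1.0, 0.031, 0.002], [0.031, 1.0, -0.001], [-0.002, -0.001, -1.0]]
force: [-0.7, -0.1, -0.3]
opening: 0.0709
grasp_force: 0.0
t: 12.3
position: [0.4551, -0.3425, 0.0899]
eef_rot: [[-1.0, 0.031, 0.0], [0.031, 1.0, 0.0], [-0.0, 0.0, -1.0]]
force: [0.5, 1.8, 4.3]
opening: 0.039
grasp_force: 8.0
t 12.3 p [ 0.4551 -0.3425  0.0899] ang -1.8 q7 2.36 delta [-13.78  39.03 -14.  ] turn -0.1 F [0.5 1.8 4.3] op 0.039 gf 8.0
```

```bash

python3 -m creep '[0,0,-0.5,0,0.3,0,0,-1.5,0,0.3,0,0,-3.5,0,0.3,0,0,-6,0,0.3,0,0,-8.5,0,0.3,0,0,-11,0,0.3,0,0,-13,0,0.3,0,0,-14,0,0.3]'|tail -2
python3 -m creep '[-0.6,1.8,0,0,0.3,-1.6,4.5,0,0,0.3,-2.8,8,0,0,0.3,-4,11.5,0,0,0.3,-5.2,15,0,0,0.3,-6.4,18.5,0,0,0.3,-7.6,22,0,0,0.3,-8.8,25.3,0,0,0.3]'|tail -2
python3 -m creep '[-1.2,3.4,0,0,0.3,-2.4,6.8,0,0,0.3,-3.5,9.8,0,0,0.3,-4.3,12,0,0,0.3,-4.8,13.3,0,0,0.3,-5,13.7,0,0,0.3,-5,13.7,0,0,0.3,-5,13.7,0,0,0.3]'
python3 -c "
from h import *
go([.604,.044,.103],-1.7)"
```

```text
opening: 0.0393
grasp_force: 8.0
opening: 0.0392
grasp_force: 8.0
t: 14.3
position: [0.6046, 0.0409, 0.2295]
eef_rot: [[-0.999, 0.033, -0.001], [0.033, 0.999, -0.001], [0.001, -0.001, -1.0]]
force: [0.3, -0.9, -0.4]
opening: 0.0389
grasp_force: 8.0
t 14.3 p [0.6046 0.0409 0.2295] ang -1.91 q7 1.53 delta [ 0.06  0.32 12.65] turn -0.21 F [ 0.3 -0.9 -0.4] op 0.0389 gf 8.0
```

```bash

python3 -m creep '[0,0.1,2,0,0.3,0,0.2,4,0,0.3,0.1,0.3,6,0,0.3,0.1,0.3,8,0,0.3,0.1,0.3,9.5,0,0.3,0.1,0.3,10.8,0,0.3,0.1,0.3,11.5,0,0.3,0.1,0.3,11.8,0,0.3]'
python3 -m creep '[0,0,0.1,0,0.3,0,0,0.2,0,0.3,0,0,0.3,0,0.3,0,0,0.4,0,0.3,0,0,0.5,0,0.3,0,0,0.6,0,0.3,0,0,0.65,0,0.3,0,0,0.65,0,0.3]'
python3 -c "
from h import *
go([.604,.044,.103],-1.7)"
```

```text
t: 14.97
position: [0.6036, 0.0445, 0.1108]
eef_rot: [[-0.999, 0.033, -0.001], [0.033, 0.999, -0.001], [0.001, -0.001, -1.0]]
force: [0.0, -0.3, -0.5]
opening: 0.0393
grasp_force: 8.0
t: 15.63
position: [0.6041, 0.046, 0.1051]
eef_rot: [[-1.0, 0.031, -0.0], [0.031, 1.0, -0.0], [0.0, -0.0, -1.0]]
force: [-0.6, -0.5, 0.2]
opening: 0.0391
grasp_force: 8.0
t 15.63 p [0.6041 0.046  0.1051] ang -1.8 q7 1.57 delta [ 0.01 -0.2   0.21] turn -0.1 F [-0.6 -0.5  0.2] op 0.0391 gf 8.0
```

```bash

python3 -m creep '[0,0,0.05,0,0.3,0,0,0.1,0,0.3,0,0,0.15,0,0.3,0,0,0.19,0,0.3,0,0,0.22,0,0.3,0,0,0.24,0,0.3,0,0,0.24,0,0.3,0,0,0.24,0,0.3]'
```

```text
t: 16.3
position: [0.6042, 0.0459, 0.103]
eef_rot: [[-1.0, 0.031, 0.0], [0.031, 1.0, 0.0], [-0.0, 0.0, -1.0]]
force: [-0.6, 0.2, 3.0]
opening: 0.039
grasp_force: 8.0
```

```bash

python3 -m creep '[0,0,0,0,0.5,0,0,0,0,0.55,0,0,0,0,0.6,0,0,0,0,0.62,0,0,0,0,0.62,0,0,0,0,0.62,0,0,-1,0,0.62,0,0,-3,0,0.62]'|tail -2
python3 -m creep '[0,0,-3.5,0,0.62,0,0,-7,0,0.62,0,0,-10,0,0.62,1,2.3,-11,7,0.7,2.7,5.5,-11,14,0.8,4.5,9,-11,21,0.8,6.2,12.5,-11,28,0.8,8,16,-11,35,0.8]'|tail -2
python3 - <<'E'
from h import *
from plant import manip
import cv2
d=manip.snapshot('top');cv2.imwrite('pics/t3c.png',cv2.resize(d['frame'][170:300,225:365],None,fx=3.6,fy=3.6,interpolation=cv2.INTER_CUBIC))
go([.4644,.352,.2],80.9)
E
```

```text
opening: 0.0544
grasp_force: 0.0
opening: 0.0703
grasp_force: 0.0
t 17.68 p [0.5242 0.2198 0.243 ] ang -37.22 q7 0.62 delta [12.73  6.9   4.38] turn 61.88 F [-3.3  5.2 -0.8] op 0.0704 gf 0.0
```

View pics/t3c.png

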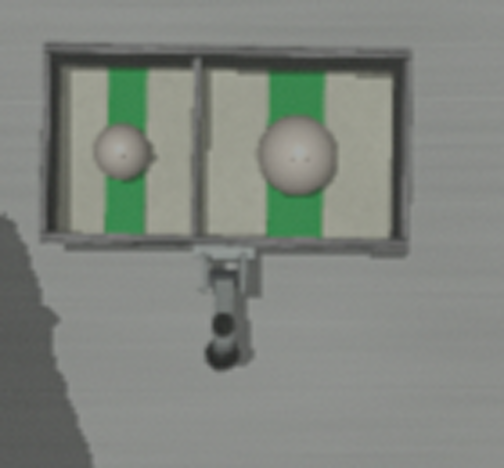

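Both pods are upright in their wells, the small at crop (123, 152) and the large at (298, 155). Next is the lid.

```bash

python3 -m creep '[2,1,0,7,1,4,2,0,14,1,6.5,3.5,0,21,1,9,5,0,28,1,11,6,0,35,1,12.2,6.6,0,42,1,12.2,6.6,0,49,1,12.2,6.6,0,56,1]'|tail -2
python3 -m creep '[0,0,0,4,1,0,0,0,5.5,1,0,0,0,5.5,1,0,0,0,5.5,1,0,0,0,5.5,1,0,0,0,5.5,1,0,0,0,5.5,1,0,0,0,5.5,1]'|tail -2
python3 - <<'E'
from h import *
from plant import manip
import cv2,pickle
s=manip.state();d=manip.snapshot('wrist');pickle.dump((s,d),open('w4.pkl','wb'));cv2.imwrite('pics/w4.png',d['frame'])
go([.4644,.352,.093],80.9)
E
```

```text
opening: 0.0875
grasp_force: 0.0
opening: 0.0881
grasp_force: 0.0
t 19.07 p [0.4711 0.3343 0.2428] ang -98.29 q7 -0.54 delta [ 1.66 -0.92 14.98] turn 0.81 F [ 0.3 -0.1  0.5] op 0.0876 gf 0.0
```

View pics/w4.png

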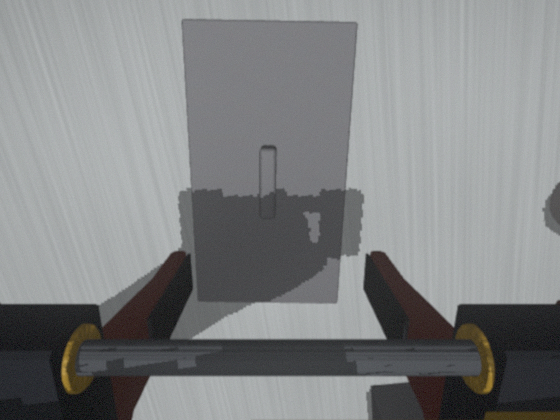

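w4 shows the lid corners at (182, 20), (357, 22), (337, 302) and (197, 300), with the grip bar spanning (260–276, 147–218).

```bash
python3 - <<'E'
from h import *
q=np.array([wat('w4.pkl',u,.012)[:2] for u in((182,20),(357,22),(337,302),(197,300))]);print(q.round(4),q.mean(0))
e=(q[0]-q[3])+(q[1]-q[2]);print('yaw',np.degrees(np.arctan2(-e[0],e[1])))
e=(q[1]-q[0])+(q[2]-q[3]);print('yaw from x',np.degrees(np.arctan2(e[1],e[0])))
print(wat('w4.pkl',(267.5,148),.042),wat('w4.pkl',(267.5,217),.042))
E
```

```text
[[0.4161 0.4909]
 [0.5544 0.4695]
 [0.5147 0.2189]
 [0.3752 0.2414]] [0.4651108 0.3552024]
yaw -9.16109906740825
yaw from x -8.972258081651463
[0.46975506 0.38436071 0.042     ] [0.46103252 0.32728213 0.042     ]
```

```bash

python3 -m creep '[1,-0.5,2,0.8,1,1.8,-0.9,5,0.8,1,1.8,-0.9,8,0.8,1,1.8,-0.9,10,0.8,1,1.8,-0.9,10,0.8,0.8,1.8,-0.9,10,0.8,0.6,1.8,-0.9,10,0.8,0.6,1.8,-0.9,10,0.8,0.6]' 40|head -2
python3 -c "
from h import *
go([.465,.3535,.097],80.9)"
```

```text
t: 19.73
position: [0.4658, 0.3539, 0.1444]
t 19.73 p [0.4658 0.3539 0.1444] ang -99.12 q7 -0.5 delta [-0.06 -0.08  4.74] turn -0.02 F [-0.2 -0.1  0.2] op 0.0645 gf 0.0
```

```bash

python3 -m creep '[-0.1,-0.1,1.5,0,0.6,-0.1,-0.1,3,0,0.6,-0.1,-0.1,4,0,0.6,-0.1,-0.1,4.6,0,0.6,-0.1,-0.1,4.6,0,0.6,-0.1,-0.1,4.6,0,0.4,-0.1,-0.1,4.6,0,0.25,-0.1,-0.1,4.6,0,0.2]' 40
python3 -m creep '[0,0,0,0,0.1,0,0,0,0,0.05,0,0,0,0,0.05,0,0,0,0,0.05,0,0,0,0,0.05,0,0,0,0,0.05,0,0,0,0,0.05,0,0,0,0,0.05]'
```

```text
t: 20.4
position: [0.4641, 0.3529, 0.0975]
eef_rot: [[0.158, 0.987, 0.001], [0.987, -0.158, 0.001], [0.001, 0.001, -1.0]]
force: [-1.0, 0.3, -0.4]
opening: 0.036
grasp_force: 0.0
t: 21.07
position: [0.4639, 0.3527, 0.097]
eef_rot: [[0.158, 0.987, 0.0], [0.987, -0.158, 0.0], [0.0, 0.0, -1.0]]
force: [0.7, 1.0, 3.2]
opening: 0.0137
grasp_force: 40.0
```

```bash

python3 -m creep '[0,0,-0.5,0,0.05,0,0,-1.5,0,0.05,0,0,-3.5,0,0.05,0,0,-6,0,0.05,0,0,-8.5,0,0.05,0,0,-11,0,0.05,0,0,-13.5,0,0.05,0,0,-15,0,0.05]'|tail -4
python3 -m creep '[-1.5,0.8,0,0,0.05,-4,2.2,0,-1,0.05,-7,3.9,0,-2,0.05,-10.2,5.7,0,-3,0.05,-13.5,7.5,0,-4,0.05,-16.8,9.3,0,-5,0.05,-20,11.1,0,-6,0.05,-23.2,12.9,0,-7.3,0.05]'|tail -4
python3 -c "
from h import *
go([.602,-.0258,.245],88.2)"
```

```text
eef_rot: [[0.159, 0.987, 0.001], [0.987, -0.159, 0.002], [0.002, 0.001, -1.0]]
force: [0.1, 0.2, -1.9]
opening: 0.0134
grasp_force: 40.0
eef_rot: [[0.031, 1.0, -0.001], [1.0, -0.031, 0.0], [0.0, -0.001, -1.0]]
force: [0.3, -0.6, -1.9]
opening: 0.0139
grasp_force: 40.0
t 22.4 p [0.5541 0.1013 0.2472] ang -91.75 q7 -0.0 delta [-12.55   5.17   0.22] turn 0.05 F [ 0.3 -0.6 -1.9] op 0.0139 gf 40.0
```

```bash

python3 -m creep '[-3,1.2,0,0,0.05,-5.8,2.4,0,0,0.05,-8.2,3.4,0,0,0.05,-10,4.2,0,0,0.05,-11.2,4.6,0,0,0.05,-11.7,4.9,0,0,0.05,-11.7,4.9,0,0,0.05,-11.7,4.9,0,0,0.05]'|head -2
python3 - <<'E'
from h import *
from plant import manip
import cv2,pickle
go([.602,-.0258,.245],88.2)
s=manip.state();w=manip.snapshot('wrist');pickle.dump((s,w),open('w5.pkl','wb'))
d=manip.snapshot('top');cv2.imwrite('pics/w5.png',w['frame']);cv2.imwrite('pics/t5.png',d['frame'])
sd=manip.snapshot('side')['frame'];cv2.imwrite('pics/s5.png',sd)
cv2.imwrite('pics/m5.png',np.vstack([np.hstack([w['frame'][:300,80:480],cv2.resize(d['frame'][160:280,215:375],None,fx=2.5,fy=2.5,interpolation=cv2.INTER_CUBIC)]),
 np.hstack([cv2.resize(sd[150:290,200:387],(400,300),interpolation=cv2.INTER_CUBIC),w['frame'][120:420,80:480]])]))
E
```

```text
t: 23.07
position: [0.5993, -0.0141, 0.2466]
t 23.07 p [ 0.5993 -0.0141  0.2466] ang -91.74 q7 0.23 delta [-1.16  0.3   0.16] turn 0.06 F [ 0.4 -0.4 -2.3] op 0.0139 gf 40.0
```

View pics/m5.png

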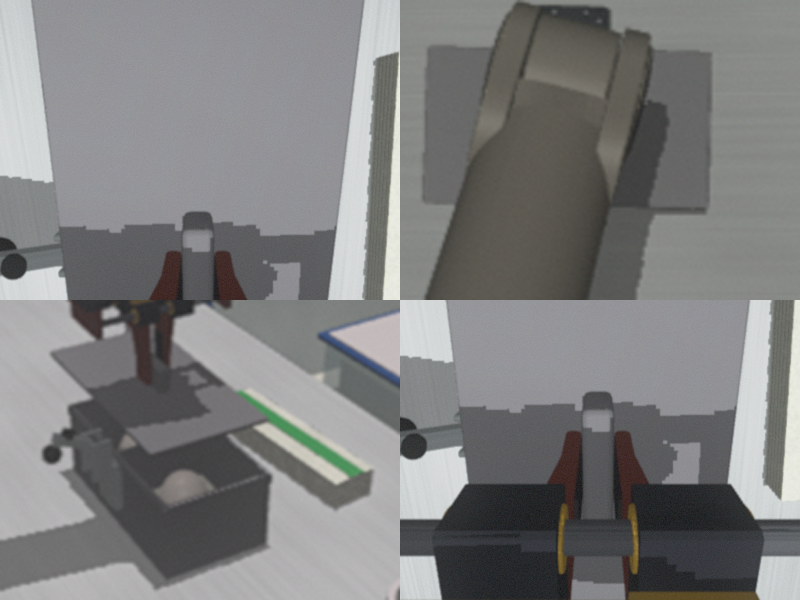

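m5 shows the lid level over the box. In the top crop the lid corners are at (27, 45), (312, 53), (307, 210) and (23, 203).

```bash
python3 - <<'E'
from h import *
q=np.array([at('top',np.array(u)/2.5+(215,160),.1616)[:2] for u in((27,45),(312,53),(307.5,212),(23,203))]);print(q.round(4),q.mean(0))
e=(q[0]-q[1])+(q[3]-q[2]);print('yaw',np.degrees(np.arctan2(-e[0],e[1])),[np.linalg.norm(q[i]-q[i-1]).round(4) for i in range(4)])
# box again from t2 crop
B=np.array([at('top',np.array(u)/3.6+(225,170),.095)[:2] for u in((44,45),(411,51),(407,250),(40,239))]);print(B.round(4),B.mean(0),[np.linalg.norm(B[i]-B[i-1]).round(4) for i in range(4)])
e=(B[0]-B[1])+(B[3]-B[2]);print('yaw',np.degrees(np.arctan2(-e[0],e[1])))
E
```

```text
[[ 0.6734  0.112 ]
 [ 0.6637 -0.1459]
 [ 0.5202 -0.1396]
 [ 0.5305  0.1158]] [ 0.59694452 -0.01445097]
yaw -2.2174096527907157 [np.float64(0.143), np.float64(0.2581), np.float64(0.1436), np.float64(0.2555)]
[[ 0.6714  0.0922]
 [ 0.6651 -0.1519]
 [ 0.533  -0.1472]
 [ 0.5423  0.0952]] [ 0.6029391  -0.02795034] [np.float64(0.1291), np.float64(0.2442), np.float64(0.1322), np.float64(0.2426)]
yaw -1.8321269825454458
```

```bash

python3 -m creep '[-0.7,0.2,0.5,0,0.05,-1.25,0.4,1,0,0.05,-1.25,0.4,2,0,0.05,-1.25,0.4,3,0,0.05,-1.25,0.4,3.8,0,0.05,-1.25,0.4,4.3,0,0.05,-1.25,0.4,4.5,0,0.05,-1.25,0.4,4.5,0,0.05]'|head -2
python3 - <<'E'
from h import *
from plant import manip
import cv2
go([.603,-.0267,.186],88.2)
d=manip.snapshot('top')['frame'];sd=manip.snapshot('side')['frame']
cv2.imwrite('pics/m6.png',np.hstack([cv2.resize(d[160:280,215:375],None,fx=2.5,fy=2.5,interpolation=cv2.INTER_CUBIC),cv2.resize(sd[170:280,215:335],(400,300),interpolation=cv2.INTER_CUBIC)]))
E
```

```text
t: 23.88
position: [0.6047, -0.0284, 0.2029]
t 23.88 p [ 0.6047 -0.0284  0.2029] ang -91.8 q7 0.29 delta [ 0.17 -0.18  1.69] turn 0.0 F [ 0.2 -0.8 13.4] op 0.0157 gf 41.1
```

View pics/m6.png

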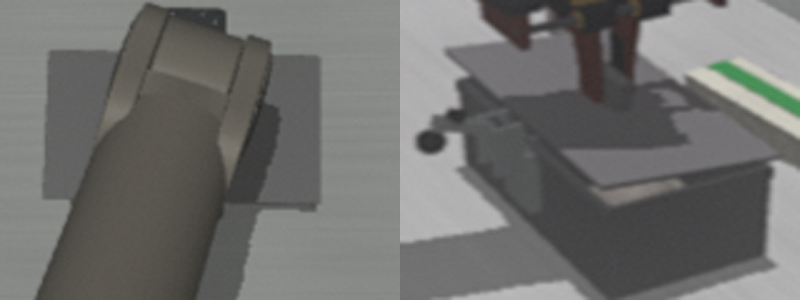

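```bash

python3 -c "
from plant import manip
import numpy as np
s=manip.state();print(s['t'],np.round(s['force'],2),np.round(s['wrist_torque'],3),s['position'],np.round(s['eef_rot'],4).tolist(),s['opening'])"
```

```text
23.9833 [ 0.73 -0.08 13.61] [-0.181  1.019 -0.004] [ 0.60468146 -0.02840783  0.20309836] [[0.0314, 0.9995, 0.0029], [0.9995, -0.0314, 0.0001], [0.0002, 0.0029, -1.0]] 0.0158695333581384
```

```bash

python3 -m creep '[0,0,-0.3,0,0.05,0,0,-0.6,0,0.05,0,0,-1,0,0.05,0,0,-1.2,0,0.05,0,0,-1.5,0,0.05,0,0,-1.5,0,0.05,0,0,-1.5,0,0.05,0,0,-1.5,0,0.05]'|tail -5
python3 - <<'E'
from h import *
for uv in((345,130),(345,85),(403,130),(403,85),(375,124),(335,132)):
    print(uv,[wat('w3.pkl',uv,z)[:2].round(4).tolist() for z in(.09,.105,.12)])
for y in(245,260,290):print(y,[at('top',(225+230/3.6,170+y/3.6),z)[:2].round(4).tolist() for z in(.09,.105,.12)])
E
```

```text
position: [0.603, -0.0278, 0.2163]
eef_rot: [[0.031, 1.0, -0.001], [1.0, -0.031, 0.0], [-0.0, -0.001, -1.0]]
force: [1.0, 0.2, -2.2]
opening: 0.0138
grasp_force: 39.9
(345, 130) [[0.5339, -0.0337], [0.5329, -0.0365], [0.5318, -0.0392]]
(345, 85) [[0.5077, -0.0344], [0.5084, -0.0371], [0.5091, -0.0398]]
(403, 130) [[0.535, 0.0022], [0.5339, -0.003], [0.5328, -0.0082]]
(403, 85) [[0.5087, 0.0003], [0.5094, -0.0048], [0.5101, -0.0099]]
(375, 124) [[0.5308, -0.0153], [0.53, -0.0193], [0.5292, -0.0233]]
(335, 132) [[0.5349, -0.0399], [0.5338, -0.0422], [0.5327, -0.0446]]
245 [[0.5374, -0.0305], [0.5371, -0.0303], [0.5369, -0.0301]]
260 [[0.5274, -0.0304], [0.5273, -0.0302], [0.5272, -0.03]]
290 [[0.5076, -0.0302], [0.5077, -0.03], [0.5079, -0.0298]]
```

```bash

python3 - <<'E'
from h import *
q=np.array([at('top',np.array(u)/2.5+(215,160),.118)[:2] for u in((49,50),(321,56),(317,208),(43,199))]);print(q.round(4),q.mean(0))
e=(q[0]-q[1])+(q[3]-q[2]);print('yaw',np.degrees(np.arctan2(-e[0],e[1])),[np.linalg.norm(q[i]-q[i-1]).round(4) for i in range(4)])
# automatic edges: rim lines in t2 (box) along columns, gradient profile
import cv2
g=cv2.cvtColor(cv2.imread('pics/t2.png'),cv2.COLOR_BGR2GRAY).astype(int)
for c in(250,270,300,325):print('col',c,'top',g[178:192,c].tolist(),'bot',g[230:246,c].tolist())
for r in(195,205,225,232):print('row',r,'L',g[r,232:246].tolist(),'R',g[r,328:344].tolist())
E
```

```text
[[ 0.6744  0.0962]
 [ 0.6664 -0.1593]
 [ 0.5239 -0.1533]
 [ 0.5345  0.1022]] [ 0.59978791 -0.02854691]
yaw -2.079368242730518 [np.float64(0.1401), np.float64(0.2557), np.float64(0.1426), np.float64(0.2557)]
col 250 top [137, 139, 141, 130, 99, 105, 88, 53, 57, 58, 78, 121, 153, 155] bot [150, 150, 151, 150, 143, 112, 109, 98, 92, 108, 138, 138, 138, 136, 139, 139]
col 270 top [137, 139, 141, 137, 116, 106, 103, 57, 54, 55, 73, 119, 151, 149] bot [155, 152, 153, 151, 144, 111, 99, 74, 94, 108, 137, 139, 137, 137, 139, 139]
col 300 top [133, 136, 137, 137, 129, 101, 97, 82, 57, 56, 56, 65, 82, 104] bot [103, 104, 101, 103, 103, 107, 111, 116, 95, 90, 106, 138, 140, 136, 137, 139]
col 325 top [134, 134, 135, 135, 133, 111, 96, 100, 59, 52, 54, 71, 99, 117] bot [149, 149, 149, 150, 150, 144, 112, 99, 86, 90, 108, 137, 139, 138, 137, 138]
row 195 L [139, 139, 141, 140, 132, 115, 100, 56, 50, 69, 90, 100, 123, 155] R [153, 152, 151, 152, 152, 136, 69, 55, 61, 86, 106, 119, 135, 136, 135, 136]
row 205 L [137, 138, 138, 137, 125, 111, 99, 59, 51, 75, 101, 103, 125, 154] R [152, 152, 152, 153, 152, 136, 70, 54, 69, 91, 107, 122, 137, 136, 134, 134]
row 225 L [137, 138, 138, 130, 107, 93, 60, 52, 63, 82, 99, 100, 119, 149] R [152, 149, 151, 150, 145, 115, 63, 56, 85, 111, 106, 121, 137, 137, 137, 135]
row 232 L [138, 137, 139, 131, 115, 100, 56, 52, 65, 91, 98, 99, 119, 147] R [150, 151, 150, 151, 145, 114, 63, 59, 78, 109, 114, 136, 136, 136, 136, 136]
```

```bash

python3 -m creep '[0,0.2,0,0,0.05,0,0.4,0.2,0,0.05,0,0.4,0.5,0,0.05,0,0.4,0.8,0,0.05,0,0.4,1.1,0,0.05,0,0.4,1.4,0,0.05,0,0.4,1.6,0,0.05,0,0.4,1.6,0,0.05]'|tail -5
python3 -c "
from plant import manip
import numpy as np
s=manip.state();print(s['t'],np.round(s['force'],2),np.round(s['wrist_torque'],3),s['position'],s['opening'])"
```

```text
position: [0.6069, -0.028, 0.2001]
eef_rot: [[0.031, 1.0, -0.001], [1.0, -0.031, -0.0], [-0.0, -0.001, -1.0]]
force: [-0.3, -0.9, -1.2]
opening: 0.0138
grasp_force: 39.9
25.3167 [-0.34 -0.85 -1.15] [-0.085  0.085  0.009] [ 0.60688069 -0.02803805  0.20011394] 0.013763951299314355
```

```bash

python3 -m creep '[0,0,0.15,0,0.05,0,0,0.3,0,0.05,0,0,0.45,0,0.05,0,0,0.6,0,0.05,0,0,0.75,0,0.05,0,0,0.9,0,0.05,0,0,1.0,0,0.05,0,0,1.0,0,0.05]'|tail -5
python3 -c "
from plant import manip
import numpy as np
s=manip.state();print(s['t'],np.round(s['force'],2),np.round(s['wrist_torque'],3),s['position'],s['opening'])"
```

```text
position: [0.6071, -0.0281, 0.1905]
eef_rot: [[0.031, 1.0, -0.0], [1.0, -0.031, 0.0], [-0.0, -0.0, -1.0]]
force: [-0.6, -0.3, -2.4]
opening: 0.014
grasp_force: 39.9
25.9833 [-0.55 -0.29 -2.39] [-0.134  0.049  0.012] [ 0.60709691 -0.02807396  0.19049366] 0.013997835432393182
```

Plug is in the mouth, with no contact force; finishing the descent.

```bash

python3 -m creep '[0,0,0.08,0,0.05,0,0,0.16,0,0.05,0,0,0.24,0,0.05,0,0,0.32,0,0.05,0,0,0.4,0,0.05,0,0,0.46,0,0.05,0,0,0.5,0,0.05,0,0,0.5,0,0.05]'|tail -5
python3 -c "
from plant import manip
import numpy as np
s=manip.state();print(s['t'],np.round(s['force'],2),np.round(s['wrist_torque'],3),s['position'],s['opening'])"
```

```text
position: [0.6072, -0.0281, 0.1858]
eef_rot: [[0.031, 1.0, -0.0], [1.0, -0.031, 0.0], [0.0, -0.0, -1.0]]
force: [-0.2, -0.7, -1.5]
opening: 0.0136
grasp_force: 40.0
26.65 [-0.16 -0.72 -1.55] [0.037 0.081 0.071] [ 0.60719937 -0.02809817  0.18581848] 0.013587417300439057
```

```bash

python3 -m creep '[0,0,0.04,0,0.05,0,0,0.08,0,0.05,0,0,0.12,0,0.05,0,0,0.16,0,0.05,0,0,0.2,0,0.05,0,0,0.2,0,0.05,0,0,0.2,0,0.05,0,0,0.2,0,0.05]'|tail -5
python3 -c "
from plant import manip
import numpy as np
s=manip.state();print(s['t'],np.round(s['force'],2),np.round(s['wrist_torque'],3),s['position'],s['opening'])"
```

```text
position: [0.6072, -0.0282, 0.1855]
eef_rot: [[0.032, 1.0, 0.0], [1.0, -0.032, 0.001], [0.001, 0.0, -1.0]]
force: [-6.8, 2.0, 16.0]
opening: 0.0136
grasp_force: 40.0
27.3167 [-6.76  2.01 16.04] [0.241 1.478 0.043] [ 0.60717474 -0.02818934  0.18552972] 0.013580998542320536
```

```bash

python3 -m creep '[0,0,-0.1,0,0.16,0,0,-0.1,0,0.2,0,0,-0.1,0,0.3,0,0,-0.1,0,0.4,0,0,-0.1,0,0.4,0,0,-0.1,0,0.4,0,0,-1,0,0.4,0,0,-3,0,0.4]'|tail -5
python3 -m creep '[0,0,-3,0,0.4,0,0,-6,0,0.5,0,-2,-8,-7,0.6,0,-4.5,-8,-14,0.6,0,-7.5,-8,-21,0.6,0,-10,-8,-28,0.6,0,-12,-8,-35,0.6,0.1,-13.4,-8,-42,0.6]'|tail -5
python3 -m creep '[0,0,0,-7,0.6,0,0,0,-14,0.6,0,0,0,-21,0.6,0,0,0,-28,0.6,0,0,0,-35,0.6,0,0,0,-42,0.6,0,0,0,-48,0.6,0,0,0,-48,0.6]'|tail -5
python3 - <<'E'
from h import *
from plant import manip
import cv2,pickle
s=manip.state();w=manip.snapshot('wrist');pickle.dump((s,w),open('w6.pkl','wb'));cv2.imwrite('pics/w6.png',w['frame'])
d=manip.snapshot('top')['frame'];cv2.imwrite('pics/t6.png',d);cv2.imwrite('pics/s6.png',manip.snapshot('side')['frame'])
print('knob w3',wat('w3.pkl',(391,30),.095),'w5',wat('w5.pkl',(93,266),.095),wat('w5.pkl',(93,266),.1))
go([.469,-.0225,.156],-1.8)
g=cv2.cvtColor(d,cv2.COLOR_BGR2GRAY).astype(int)
for r in(190,205,220):print('row',r,'L',g[r,224:244].tolist(),'R',g[r,334:352].tolist())
for c in(240,255,320,335):print('col',c,'top',g[174:190,c].tolist(),'bot',g[232:250,c].tolist())
E
```

```text
position: [0.6059, -0.0279, 0.2123]
eef_rot: [[0.031, 0.999, -0.005], [1.0, -0.031, -0.001], [-0.001, -0.004, -1.0]]
force: [-0.6, -0.2, 0.1]
opening: 0.0354
grasp_force: 0.0
position: [0.4714, -0.0234, 0.2942]
eef_rot: [[-0.65, 0.76, -0.0], [0.76, 0.65, 0.001], [0.001, 0.0, -1.0]]
force: [0.1, -0.3, -0.8]
opening: 0.0529
grasp_force: 0.0
position: [0.4734, -0.0233, 0.2943]
eef_rot: [[-1.0, 0.028, 0.001], [0.028, 1.0, 0.0], [-0.001, 0.0, -1.0]]
force: [-0.7, -0.2, 0.6]
opening: 0.0529
grasp_force: 0.0
knob w3 [ 0.47971525 -0.0102706   0.095     ] w5 [ 0.46330824 -0.04029391  0.095     ] [ 0.46626195 -0.03800006  0.1       ]
t 29.47 p [ 0.4734 -0.0231  0.2941] ang -2.01 q7 1.55 delta [ 0.44  0.04 13.81] turn -0.21 F [ 0.  -0.2  0.2] op 0.0527 gf 0.0
row 190 L [136, 135, 134, 135, 136, 136, 135, 136, 136, 135, 127, 102, 102, 103, 103, 104, 104, 103, 103, 104] R [101, 101, 101, 100, 101, 101, 100, 97, 106, 133, 134, 135, 133, 132, 133, 133, 133, 134]
row 205 L [134, 133, 134, 133, 134, 134, 133, 135, 134, 125, 104, 105, 105, 103, 104, 104, 103, 105, 104, 105] R [102, 102, 102, 101, 100,
[... 313 characters left out ...]
03, 103, 104, 101, 102, 105, 103, 104, 103, 103] bot [105, 105, 105, 105, 103, 103, 122, 128, 134, 134, 133, 134, 135, 134, 133, 134, 135, 135]
col 255 top [139, 138, 137, 134, 127, 100, 101, 103, 102, 104, 102, 102, 103, 103, 102, 101] bot [105, 102, 104, 106, 104, 99, 77, 103, 134, 134, 133, 131, 136, 136, 134, 134, 134, 135]
col 320 top [132, 133, 135, 132, 130, 125, 104, 100, 101, 101, 100, 101, 101, 100, 100, 102] bot [102, 100, 103, 101, 102, 102, 97, 85, 85, 103, 133, 134, 134, 134, 134, 137, 137, 135]
col 335 top [132, 133, 133, 131, 132, 128, 108, 101, 101, 100, 100, 101, 102, 100, 100, 100] bot [101, 100, 102, 101, 101, 102, 100, 95, 79, 101, 131, 133, 131, 131, 133, 135, 134, 134]
```

```bash

python3 -m creep '[0.4,0.1,2.5,0,0.6,0.4,0.1,5.5,0,0.6,0.4,0.1,8.5,0,0.6,0.4,0.1,10.5,0,0.6,0.4,0.1,12,0,0.6,0.4,0.1,13,0,0.6,0.4,0.1,13.7,0,0.6,0.4,0.1,13.7,0,0.6]' 5|tail -5
python3 -m creep '[0,0,0,0,0.45,0,0,0,0,0.35,0,0,0,0,0.25,0,0,0,0,0.2,0,0,0,0,0.15,0,0,0,0,0.15,0,0,0,0,0.15,0,0,0,0,0.15]'|tail -5
```

```text
position: [0.469, -0.0218, 0.156]
eef_rot: [[-0.999, 0.032, -0.001], [0.032, 0.999, -0.0], [0.001, -0.0, -1.0]]
force: [0.2, 0.0, 0.2]
opening: 0.0524
grasp_force: 0.0
position: [0.4696, -0.0223, 0.1569]
eef_rot: [[-0.999, 0.032, 0.001], [0.032, 0.999, -0.001], [-0.001, -0.0, -1.0]]
force: [1.2, -3.6, 0.2]
opening: 0.0212
grasp_force: 5.0
```

```bash

python3 -m creep '[0.24,0,-0.83,0,0.15,0.34,0,-1.68,0,0.15,0.28,0,-2.54,0,0.15,0.08,0,-3.38,0,0.15,-0.26,0,-4.16,0,0.15,-0.74,0,-4.88,0,0.15,-1.34,0,-5.5,0,0.15,-2.03,0,-6.02,0,0.15]' 10
python3 -c "
from h import *
go([.4696+.0203,-.0223,.1569+.0602],-1.83)"
```

```text
t: 31.47
position: [0.4893, -0.0222, 0.2172]
eef_rot: [[-1.0, 0.031, -0.002], [0.031, 1.0, 0.0], [0.002, 0.0, -1.0]]
force: [-1.0, -0.7, -1.3]
opening: 0.0132
grasp_force: 0.6
t 31.47 p [ 0.4893 -0.0222  0.2172] ang -1.8 q7 1.65 delta [-0.06 -0.    0.01] turn 0.03 F [-1.  -0.7 -1.3] op 0.0132 gf 0.6
```

```bash

python3 -m creep '[0,0,0,0,0.4,0,0,0,0,0.6,0,0,0,0,0.6,0,0,-2,0,0.6,0,0,-4,0,0.6,0,0,-6,0,0.6,0,0,-7,0,0.6,0,0,-7,0,0.6]'|tail -5
python3 -m creep '[0,3,0,0,0.6,0,7,0,0,0.6,0,11,0,0,0.6,0,14,0,0,0.6,0,16,0,0,0.6,0,17,0,0,0.6,0,17,0,0,0.6,0,17,0,0,0.6]'|head -2
python3 - <<'E'
from h import *
from plant import manip
import cv2
for n,(r0,r1,c0,c1) in(('top',(225,285,270,305)),('side',(180,260,205,265))):
    d=manip.snapshot(n)['frame'];cv2.imwrite(f'pics/{n}7.png',d)
    for tag,im in(('before',cv2.imread(f'pics/{n}0.png')),('now',d)):
        g=cv2.cvtColor(im,cv2.COLOR_BGR2GRAY)[r0:r1,c0:c1]
        k,l,st,ce=cv2.connectedComponentsWithStats((g<52).astype(np.uint8))
        print(n,tag,[(st[i][4],(ce[i]+[c0,r0]).round(1).tolist(),st[i][2:4].tolist()) for i in range(1,k) if st[i][4]>5])
E
```

```text
position: [0.4905, -0.0222, 0.2886]
eef_rot: [[-1.0, 0.031, 0.003], [0.031, 1.0, 0.001], [-0.003, 0.001, -1.0]]
force: [0.9, 0.1, 0.2]
opening: 0.0525
grasp_force: 0.0
t: 32.8
position: [0.4947, 0.1466, 0.2861]
top before [(np.int32(18), [286.5, 259.8], [4, 5]), (np.int32(24), [286.3, 269.2], [8, 5])]
top now [(np.int32(56), [286.8, 249.5], [9, 8])]
side before []
side now []
```

```bash

python3 - <<'E'
from h import *
import cv2
print([at('top',(286.8,249.5),z).round(4).tolist() for z in(.14,.16,.17)])
g0=cv2.cvtColor(cv2.imread('pics/side0.png'),cv2.COLOR_BGR2GRAY).astype(int);g=cv2.cvtColor(cv2.imread('pics/side7.png'),cv2.COLOR_BGR2GRAY).astype(int)
print('pred knob0',proj('side',[.469,-.0225,.095]),g0[218:226,218:232].tolist())
H=np.array([.5155,.113])
for th in(60,70,80,90,100,110,120):
    a=np.radians(th);r=H+.046*np.array([-np.cos(a),np.sin(a)])+.018*np.array([-np.sin(a),-np.cos(a)]);X=[r[0],-.024,r[1]]
    print(th,np.round(X,4),'top',proj('top',X).round(1),'side',proj('side',X).round(1))
b=cv2.GaussianBlur(g.astype(np.uint8),(0,0),2)
print((b[176:236:4,220:272:4]).tolist())
E
```

```text
[[0.5105, -0.0249, 0.14], [0.5107, -0.0247, 0.16], [0.5108, -0.0246, 0.17]]
pred knob0 [225.0558072  228.05389544] [[169, 163, 144, 114, 84, 73, 76, 80, 79, 88, 110, 124, 128, 123], [167, 149, 111, 72, 55, 60, 62, 60, 60, 79, 124, 154, 166, 164], [164, 134, 85, 56, 56, 61, 58, 57, 53, 64, 103, 148, 171, 174], [162, 132, 80, 56, 57, 60, 59, 56, 54, 55, 92, 142, 168, 172], [164, 133, 83, 55, 56, 59, 59, 57, 52, 60, 94, 143, 169, 172], [166, 138, 90, 59, 54, 55, 54, 55, 51, 68, 119, 157, 171, 173], [166, 147, 108, 71, 54, 52, 53, 53, 59, 89, 139, 168, 174, 174], [170, 164, 143, 110, 81, 65, 63, 72, 97, 128, 157, 172, 172, 172]]
60 [ 0.4769 -0.024   0.1438] top [286.6 264.3] side [227.1 209.6]
70 [ 0.4829 -0.024   0.1501] top [286.6 261.8] side [229.2 206.5]
80 [ 0.4898 -0.024   0.1552] top [286.5 258.8] side [231.9 203.8]
90 [ 0.4975 -0.024   0.159 ] top [286.5 255.4] side [234.8 201.5]
100 [ 0.5058 -0.024   0.1614] top [286.5 251.7] side [238.  199.6]
110 [ 0.5143 -0.024   0.1624] top [286.5 247.9] side [241.4 198.3]
120 [ 0.5229 -0.024   0.1618] top [286.4 244. ] side [244.7 197.5]
[[
[... 255 characters left out ...]
, 114], [169, 168, 168, 166, 159, 149, 142, 133, 124, 119, 116, 115, 114], [169, 170, 165, 138, 106, 86, 108, 120, 115, 115, 114, 115, 112], [170, 170, 165, 118, 73, 61, 83, 98, 105, 114, 114, 114, 106], [170, 170, 167, 123, 75, 80, 86, 82, 98, 114, 114, 114, 104], [170, 170, 168, 131, 79, 88, 90, 97, 111, 115, 115, 114, 109], [170, 169, 169, 138, 86, 93, 90, 105, 115, 115, 114, 114, 114], [169, 170, 169, 143, 84, 82, 92, 103, 109, 114, 114, 114, 114], [167, 170, 170, 146, 86, 83, 86, 85, 95, 111, 114, 114, 114], [161, 170, 171, 151, 88, 83, 84, 84, 92, 100, 112, 114, 114], [133, 157, 170, 153, 90, 81, 83, 84, 92, 84, 96, 112, 114], [111, 125, 156, 152, 106, 78, 81, 83, 84, 78, 75, 98, 112]]
```

```bash

python3 -m creep '[-0.3,-3,0,0,0.6,-0.8,-7,0,0,0.6,-1.4,-11,0,0,0.6,-1.8,-14.5,0,0,0.6,-2.1,-16.5,0,0,0.6,-2.1,-17.2,0,0,0.6,-2.1,-17.2,0,0,0.6,-2.1,-17.2,0,0,0.6]'|head -2
python3 -c "
from h import *
go([.5105,-.0225,.223],-1.83)"
```

```text
t: 33.57
position: [0.5103, -0.025, 0.2869]
t 33.57 p [ 0.5103 -0.025   0.2869] ang -1.86 q7 1.61 delta [-0.01  0.24  6.39] turn -0.03 F [-0.3  1.3 -0.4] op 0.0528 gf 0.0
```

```bash

python3 -m creep '[0,0.2,2,0,0.6,0,0.2,4,0,0.6,0,0.2,5.5,0,0.6,0,0.2,6.4,0,0.6,0,0.2,6.4,0,0.6,0,0.2,6.4,0,0.45,0,0.2,6.4,0,0.3,0,0.2,6.4,0,0.2]' 15|tail -5
python3 -m creep '[0,0,0,0,0.15,0,0,0,0,0.15,0,0,0,0,0.15,0,0,0,0,0.15,0,0,0,0,0.15,0,0,0,0,0.15,0,0,0,0,0.15,0,0,0,0,0.15]'|tail -5
```

```text
position: [0.5112, -0.0228, 0.2239]
eef_rot: [[-1.0, 0.031, 0.002], [0.031, 1.0, 0.0], [-0.002, 0.0, -1.0]]
force: [0.4, -0.3, 0.4]
opening: 0.0362
grasp_force: 0.0
position: [0.511, -0.0235, 0.2235]
eef_rot: [[-0.999, 0.032, 0.001], [0.032, 0.999, -0.0], [-0.001, -0.0, -1.0]]
force: [-1.3, -1.9, 6.4]
opening: 0.0206
grasp_force: 15.0
```

```bash

python3 -m creep '[-0.43,0,0,0,0.15,-0.86,0,0,0,0.15,-1.3,0,0.05,0,0.15,-1.72,0,0.11,0,0.15,-2.13,0,0.24,0,0.15,-2.53,0,0.39,0,0.15,-2.92,0,0.6,0,0.15,-3.29,0,0.8,0,0.15]'

```

```text
t: 35.57
position: [0.5444, -0.0244, 0.2153]
eef_rot: [[-0.999, 0.032, 0.002], [0.032, 0.999, -0.0], [-0.002, -0.0, -1.0]]
force: [0.4, -1.5, 4.4]
opening: 0.0206
grasp_force: 15.0
```

```bash

python3 -m creep '[-0.34,0,0.25,0,0.15,-0.67,0,0.54,0,0.15,-0.96,0,0.85,0,0.15,-1.23,0,1.18,0,0.15,-1.48,0,1.54,0,0.15,-1.6,0,1.73,0,0.15,-1.69,0,1.92,0,0.15,-1.69,0,1.92,0,0.15]'
python3 -m creep '[-0.04,0,0.06,0,0.15,-0.07,0,0.12,0,0.15,-0.1,0,0.18,0,0.15,-0.13,0,0.25,0,0.15,-0.16,0,0.32,0,0.15,-0.17,0,0.39,0,0.15,-0.17,0,0.39,0,0.15,-0.17,0,0.39,0,0.15]'
```

```text
t: 36.23
position: [0.5609, -0.0249, 0.1954]
eef_rot: [[-0.999, 0.032, 0.001], [0.032, 0.999, -0.0], [-0.001, -0.0, -1.0]]
force: [5.6, -4.0, 1.8]
opening: 0.0208
grasp_force: 15.0
t: 36.9
position: [0.5623, -0.0249, 0.1917]
eef_rot: [[-1.0, 0.032, 0.001], [0.032, 1.0, -0.0], [-0.001, -0.0, -1.0]]
force: [4.6, -4.1, 2.6]
opening: 0.0208
grasp_force: 15.0
```

```bash

python3 -m creep '[0,0,0.05,0,0.15,0,0,0.1,0,0.15,0,0,0.15,0,0.15,0,0,0.2,0,0.15,0,0,0.25,0,0.15,0,0,0.3,0,0.15,0,0,0.3,0,0.15,0,0,0.3,0,0.15]'
```

```text
t: 37.57
position: [0.5628, -0.0249, 0.189]
eef_rot: [[-1.0, 0.031, 0.002], [0.031, 1.0, -0.0], [-0.002, -0.0, -1.0]]
force: [4.3, -3.7, 3.2]
opening: 0.0212
grasp_force: 15.0
```

```bash

python3 -m creep '[0,0,0,0,0.35,0,0,0,0,0.5,0,0,0,0,0.5,0,0,-1.5,0,0.5,0,0,-3.5,0,0.5,0,0,-5,0,0.4,0,0,-5,0,0.2,0,0,-5,0,0]'|tail -5
python3 -m creep '[0,0,0,0,0,0,0,0,0,0,0,0,0.4,0,0,0,0,0.7,0,0,0,0,0.9,0,0,0,0,1.1,0,0,0,0,1.3,0,0,0,0,1.3,0,0]'|tail -5
```

```text
position: [0.5618, -0.0241, 0.2387]
eef_rot: [[-1.0, 0.031, -0.0], [0.031, 1.0, 0.001], [0.0, 0.001, -1.0]]
force: [-0.7, -1.3, -0.2]
opening: 0.0275
grasp_force: 0.0
position: [0.5619, -0.0247, 0.2253]
eef_rot: [[-1.0, 0.031, -0.001], [0.031, 1.0, -0.0], [0.001, -0.0, -1.0]]
force: [0.4, 0.9, -1.2]
opening: 0.0001
grasp_force: 0.0
```

Tips are at 0.1453, with the clamped knob top expected near 0.142. Pressing down slowly.

```bash

python3 -m creep '[0,0,0.05,0,0,0,0,0.1,0,0,0,0,0.15,0,0,0,0,0.2,0,0,0,0,0.25,0,0,0,0,0.3,0,0,0,0,0.35,0,0,0,0,0.35,0,0]'|grep -E 'posi|force'
python3 -m creep '[0,0,0.05,0,0,0,0,0.1,0,0,0,0,0.15,0,0,0,0,0.2,0,0,0,0,0.2,0,0,0,0,0.2,0,0,0,0,0.2,0,0,0,0,0.2,0,0]'|grep -E 'posi|force'
```

```text
position: [0.5621, -0.0247, 0.2223]
force: [-0.9, 0.3, 1.3]
grasp_force: 0.3
position: [0.5624, -0.0248, 0.2217]
force: [-4.1, 0.6, 12.2]
grasp_force: 6.3
```

```bash

python3 -m creep '[0,0,-2,0,0,0,0,-4,0,0,-2,-2,-4,0,0,-4.5,-5,-4,0,0,-7,-7.6,-4,0,0,-9,-9.7,-4,0,0,-9.5,-10.2,-3,0,0,-9.5,-10.2,-1,0,0]'|grep -E 'posi|force'
python3 -m creep '[0,0,1.2,0,0,0,0,2.2,0,0,0,0,3.2,0,0,0,0,4,0,0,0,0,4.4,0,0,0,0,4.6,0,0,0,0,4.6,0,0,0,0,4.6,0,0]'|grep -E 'posi|force'
python3 -m creep '[0,0,0.05,0,0,0,0,0.1,0,0,0,0,0.15,0,0,0,0,0.2,0,0,0,0,0.25,0,0,0,0,0.3,0,0,0,0,0.3,0,0,0,0,0.3,0,0]'|grep -E 'posi|force'
```

```text
position: [0.656, -0.1328, 0.2318]
force: [-0.0, 1.0, -0.4]
grasp_force: 0.0
position: [0.6541, -0.1296, 0.1849]
force: [-0.1, -0.3, 0.2]
grasp_force: 0.0
position: [0.6539, -0.1296, 0.1815]
force: [-0.2, -0.2, 2.3]
grasp_force: 1.2
```

```bash

python3 -m creep '[0,0,-2,0,0,0,0,-5,0,0,0,3,-6,0,0,0,7,-6,0,0,0,11,-6,0,0,0,15,-6,0,0,0,18.5,-6,0,0,0,20,-5,0,0]'|grep -E 'posi'
python3 -m creep '[0,0,1.2,0,0,0,0,2.4,0,0,0,0,3.5,0,0,0,0,4.2,0,0,0,0,4.5,0,0,0,0,4.7,0,0,0,0,4.7,0,0,0,0,4.7,0,0]'|grep -E 'posi|force'
python3 -m creep '[0,0,0.05,0,0,0,0,0.1,0,0,0,0,0.15,0,0,0,0,0.2,0,0,0,0,0.25,0,0,0,0,0.3,0,0,0,0,0.35,0,0,0,0,0.35,0,0]'|grep -E 'posi|force'
```

```text
position: [0.6609, 0.0775, 0.2325]
position: [0.6604, 0.0697, 0.1847]
force: [0.2, 1.1, 0.7]
grasp_force: 0.0
position: [0.6602, 0.0703, 0.1815]
force: [-2.2, -0.4, 5.3]
grasp_force: 2.6
```

Both far corners sit at the home height. Retreating, with a numeric check of the clamp knob before hand-in.

```bash

python3 -m creep '[0,0,-2,0,0,0,0,-5,0,0,0,0,-8,0,0,0,1,-10,0,0,0,4,-11,0,0,0,8,-11,0,0,0,11,-11,0,0,0,13,-11,0,0]'|grep posi
python3 -m creep '[0,1,0,0,0,0,2,0,0,0,0,2,0,0,0,0,2,0,0,0,0,2,0,0,0,0,2,0,0,0,0,2,0,0,0,0,2,0,0,0]'|grep -E 'posi|force|t:'
python3 - <<'E'
from h import *
from plant import manip
import cv2
d=manip.snapshot('top')['frame'];g=cv2.cvtColor(d,cv2.COLOR_BGR2GRAY)[205:285,265:310]
k,l,st,ce=cv2.connectedComponentsWithStats((g<52).astype(np.uint8))
print([(st[i][4],(ce[i]+[265,205]).round(1).tolist()) for i in range(1,k) if st[i][4]>5],'pred clamped knob',proj('top',[.5624,-.0248,.131]))
E
```

```text
position: [0.6637, 0.205, 0.291]
t: 45.57
position: [0.665, 0.2192, 0.291]
eef_rot: [[-0.999, 0.033, 0.0], [0.033, 0.999, -0.0], [-0.0, -0.0, -1.0]]
force: [-0.1, 0.5, 0.6]
grasp_force: 0.0
[(np.int32(51), [287.2, 226.8])] pred clamped knob [286.52591746 226.94822072]
```

```bash
python3 -c "
from plant import manip
print(manip.finish_job())"
```

```text
the job is handed in; nothing more can be done
None
```

I handed the job in at about 46 s. Both pods were lowered onto the cards in their wells, and the lid was at home height at the two far corners I touched. The clamp is over with its foot down on the lid, although it slipped out of the grip once and had to be re-gripped.

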